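# Move the desiccant cartridge to its recharge base

## Robot

A 7-joint arm with a two-finger parallel gripper is mounted at the origin on the work surface. World frame = base frame: x ahead of the robot, y to its left, z up, the work surface at z = 0. Lengths are in m, angles in rad, forces in N, time in s.
With the tool pointing down it reaches from about 0.425 to 0.875 m from the base axis. Payload 4.7 kg.
Tool frame: the origin (TCP) lies between the finger pads, 19 mm behind the fingertips; this is the grasp point; z points along the fingers, y is the line along which they close (so a half turn about z gives the same grasp; the last joint's range is limited). The gripper opens to 87 mm and grips with 3 to 60 N. Pads are 19 mm wide; open, the fingers measure 117 mm over their backs; the gripper's body (75 mm by 190 mm) begins 51 mm behind the grasp point.
Start: joints at [-1.184, 0.321, -0.07, 1.45, 0.023, 1.371, -0.057], TCP at [0.237, 0.605, 0.241] pointing down, gripper open.
Joint ranges: [-2.86, 2.86], [-0.3, 2.09], [-1.38, 1.24], [0.06, 2.45], [-1.56, 4.7], [0.09, 2.05], [-2.69, 2.69]. Speed limits (rad/s): [2.57, 2.57, 3.14, 3.14, 3.14, 3.14, 3.14].

## Interface

Orientations are given as a rotation vector (axis times angle).
In Python, from bench import ctrl, get_image, job gives the robot as it stands.
- The arm moves only by the shell command python3 -m crank 'ROWS' [FORCE]. ROWS is JSON, a list that holds one entry, the list of rows, each a list of 5 numbers: the shift along the tool's x, y, z in mm, then the turn about the tool's z in rad, then the closure, from -1 (fully open) to 1 (shut), so that 0 is half open. A call has 1 to 10 rows; each row shifts and turns the commanded pose from where the row before left it, along the tool's axes as they then stand; what a row does not reach is not made up. A row lasts 1/12 s, in which the tool goes at most 41.7 mm and 7.16 degrees, less where a joint would pass 70% of its speed; a pose out of reach is approached as far as the arm can. A call with a gripper value outside its range is refused whole. The fingers move at their own pace and stop on an object; FORCE is the grip in N (left out, the last holds). Time passes only in rows, so rows that do not move let the fingers close. It gives the time, the measured TCP pose, the force, the opening and the grip force at its end, in the units of the state.
- ctrl.get_state(): the state, without advancing time (a new reading comes with each control period).
- get_image(name): name is "scene" or "side" or "wrist"; returns a dict with "pixels" (480x640x3 uint8, red, green, blue), "fx", "fy", "cx", "cy" (pixels), "T" (4x4, takes a point from camera to world coordinates); the wrist camera has in their place "T_tool_cam" (4x4, takes a point from camera to tool coordinates, whose origin is the TCP and whose axes are the flange's). Camera axes: x right, y down, z forward; pixel columns grow to the right and rows downward; lengths in m; the calibration is good to about 2 mm. A picture is of the moment at which its call begins: read the wrist's pose just before it. There is no depth.
- job.close_job(): hands the job in; it is judged then, once.
The state is a dict: "time": time; "joint_positions": joint angles; "qd": joint speeds; "joint_torque": joint torques, N m; "position": TCP position; "tool_rot": TCP orientation; "ft_force": force on the tool from outside, world axes, zero at the start; "torque": the same for the moment, N m; "grip_width": opening from 0.0 (shut) to 1.0 (fully open); "grip_force": force on a finger pad.
Only numpy, scipy, OpenCV 4.12 (cv2) and the standard library are available. Lean on these libraries where they do the work, as an engineer would, in place of code of your own. Each camera call takes 0.05 s, during which the arm holds its last target. There are 200 camera calls.

## Task

The cellar's moisture absorber needs its desiccant cartridge recharged. Pinch the cartridge's two sprung tabs gently together to unlatch it, draw it straight up out of the absorber without forcing it, then press it gently down into the recharge base until it is fully home and both tabs have snapped out and hold it there when you let go. Leave the jars standing where they are.

Things in the scene. Friction and masses are not known exactly. Their poses are not given: they have to be found in the camera images.
- cartridge: White plastic desiccant cartridge, about 0.2 kg, 81 mm tall, latched upright in the absorber at first. Origin: centre of its underside; z up, y through its two tabs. Foot block 44 (x) by 55 mm (y), z 0 to 27 mm (its lowest 2 mm are 2 mm narrower on each side); above it a core 44 by 35 mm up to z 79 mm with a grey sprung tab on each y side. It fits either way round (half turn).
- tab_left (a joint): Grey tab on the cartridge's +y side: m pushed in towards the core. 0 = sprung out, 0.006 = in against its stop. Spring 2 N out, 7 N fully in. On its outer face a barb 4.5 mm proud: flat top at z 40 mm of the cartridge, sloping away down to z 29 mm. It locks under the upper edge of a window in the well's wall and clears the wall once the tab is in by about 5 mm.
- tab_right (a joint): The same tab on the cartridge's -y side, mirrored: 0 = sprung out, 0.006 = fully in.
- tab_left_pad (a point): Finger place on the left tab's outer face, 73 mm above the cartridge's underside. The tab is an upright plate 22 mm wide (x), 4 mm thick, from z 29 to 81 mm of the cartridge. Its outer face is at y = +27.5 mm when out and +21.5 mm when in: 55 mm over both tabs when out, 43 mm when pinched. More than 70 N from a finger cracks it.
- tab_right_pad (a point): The same on the right tab, mirrored (y = -27.5 mm when out).
- cartridge_grip (a point): Point on the cartridge's axis 73 mm above its underside: a good TCP height for pinching the tabs from above (fingers either side along the cartridge's y; the fingertips then end 4 mm above the absorber's top).
- absorber: Moisture absorber: white louvred box 150 by 150 by 80 mm, fixed to the bench. Origin: centre of its underside, z up. Centred in its top is a well 47 (x) by 58 mm (y), mouth flush with the top, floor 30 mm above the bench. The cartridge stands on that floor, its y along the absorber's y. Windows in the y walls hold the barbs: unpinched, it can rise only 2.5 mm.
- charger: Recharge base: lower black box 116 (x) by 126 (y) by 52 mm, fixed to the bench. Origin: centre of its underside, z up. A grey sleeve, centred, stands up out of its top: a well 47 mm (x) by 58 mm (y) inside, like the absorber's, with a flared mouth (top 4 mm) and windows in the y walls; the cartridge's y goes along the base's y.
- charger_axis (a point): Centre of the recharge base's top face, on the well's axis, 52 mm above the bench. The sleeve's height is adjustable, not reported: its rim stands 61 to 79 mm and its floor 11 to 29 mm above the bench (rim 50 mm over floor), so where the cartridge is home must be found by feel. More than 45 N here, all touching faces added up (60 N in the absorber), does damage.
- plunger (a joint): Steel plunger, 24 mm wide, on the recharge base's well floor: m pressed down. 0 = up (10 mm above the floor), 0.010 = cartridge hard on the floor. It pushes up with 4 N (up) to 9 N (down). Pressed beyond 0.0075, the released tabs catch and hold it there at about 0.0075; an unlatched cartridge is lifted again.
- jar_tall: Closed green-glass jar, 68 mm wide, 120 mm tall, standing on the bench. Origin: centre of its underside.
- jar_squat: Closed amber-glass jar, 80 mm wide, 90 mm tall, standing on the bench. Origin: centre of its underside.
- jar_open: Open glass jar, 64 mm wide, 90 mm tall, standing between the two appliances. Origin: centre of its underside.
Mind the look-alikes: they are no part of the job. Leave any orange or pink look-alike of the cartridge alone.

How it is judged:
On the way, in this order (a step that is already met when the one before it is completed fails the run):
1. both tabs are pinched in while the cartridge is still seated in the absorber (value of joint each of tab_left, tab_right above 0.0045 m and z of cartridge in the frame of absorber below 0.034 m and horizontal distance between cartridge and absorber below 0.006 m), for 0.05 s.
2. the cartridge is lifted clear of the absorber (z of cartridge in the frame of absorber above 0.082 m), for 0.05 s.
At the end, for the whole second after the job is handed in: The cartridge stands upright (within 4 degrees) in the recharge base's well (axes within 6 mm), at rest, the plunger held down by more than 6 mm, both tabs sprung out again to within 2 mm of their rest (value of joint plunger above 0.006 m and value of joint each of tab_left, tab_right below 0.002 m and horizontal distance between cartridge and charger below 0.006 m and angle between cartridge's own z axis and vertical below 0.07 rad and linear speed of cartridge below 0.01 m/s and contact force between cartridge and charger above 0.5 N); the robot touches nothing.
It fails at once if the cartridge is forced against the absorber with more than 60 N (contact force between cartridge and absorber above 60 N).
It fails at once if the cartridge is forced against the recharge base with more than 45 N (contact force between cartridge and charger above 45 N).
It fails at once if a tab is squeezed with more than 70 N (contact force between the fingers and tab_left above 70 N or contact force between the fingers and tab_right above 70 N).
It fails at once if a jar is moved by more than 30 mm or tipped (distance of any of jar_tall, jar_squat, jar_open from where it was at the start of the episode above 0.03 m or angle between any of jar_tall, jar_squat, jar_open's own z axis and vertical above 0.4 rad).
It also fails if it takes over 58 s, if anything falls off the work surface, if the arm or the gripper's body presses on something with over 40 N, if the wrist force passes 120 N, or if a joint passes its speed limit or range.

## Working session

There is one attempt and no reset: what is moved stays moved. The work goes in short steps, Python scripts to look and compute and a shell command to move; the robot and the scene stay as the last step left them, time stands still between calls to the robot, and variables do not carry over. Pictures are saved under pics/ and viewed, at most 10 in all, crops included, and the job is handed in when it is done.

```bash
mkdir -p pics; ls; cat > h.py <<'E'
import numpy as np, cv2
from scipy.spatial.transform import Rotation as R
from bench import ctrl,get_image,job
def snap(n,f):
    s=ctrl.get_state(); im=get_image(n); cv2.imwrite(f'pics/{f}.png',im['pixels'][:,:,::-1])
    if 'T' in im: T=np.array(im['T'])
    else:
        W=np.eye(4);W[:3,:3]=R.from_rotvec(s['tool_rot']).as_matrix();W[:3,3]=s['position'];T=W@np.array(im['T_tool_cam'])
    np.savez(f'pics/{f}.npz',T=T,k=[im['fx'],im['fy'],im['cx'],im['cy']]);return im
def pt(f,u,v,z):
    d=np.load(f'pics/{f}.npz');k=d['k'];T=d['T']
    r=T[:3,:3]@np.array([(u-k[2])/k[0],(v-k[3])/k[1],1]);o=T[:3,3]
    return (o+r*(z-o[2])/r[2])[:2]
E
python3 - <<'E'
from h import *
print(ctrl.get_state())
for n in('scene','side','wrist'): snap(n,n)
E
```

```text
pics
{'time': 0.0, 'joint_positions': array([-1.18390578,  0.3218107 , -0.0700785 ,  1.45168669,  0.02262654,
        1.37076561, -0.0569278 ]), 'qd': array([-2.48028105e-04,  1.29407780e-03,  6.57175783e-04,  6.40927467e-05,
        5.19446109e-04, -5.91558256e-04,  1.15728217e-03]), 'joint_torque': array([-6.13786688e-05, -4.91290069e+01, -4.03837077e-01, -3.12521124e+01,
       -6.36851834e-02,  4.37316787e-02,  1.98548432e-04]), 'position': array([0.23661009, 0.60485489, 0.24016354]), 'tool_rot': array([-5.82147421e-01, -3.08695427e+00,  2.93731582e-03]), 'ft_force': array([-0.70547109,  0.19777525, -0.11283941]), 'torque': array([-0.0508209,  0.0116595,  0.0303673]), 'grip_force': 0.0, 'grip_width': 0.9964344815155974}
```

View pics/scene.png

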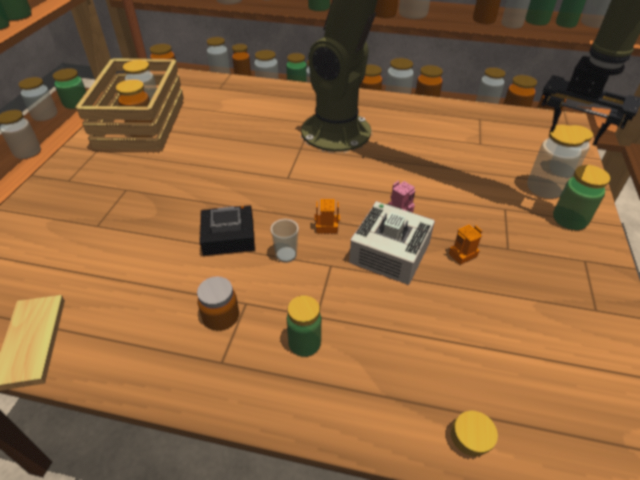

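View pics/wrist.png

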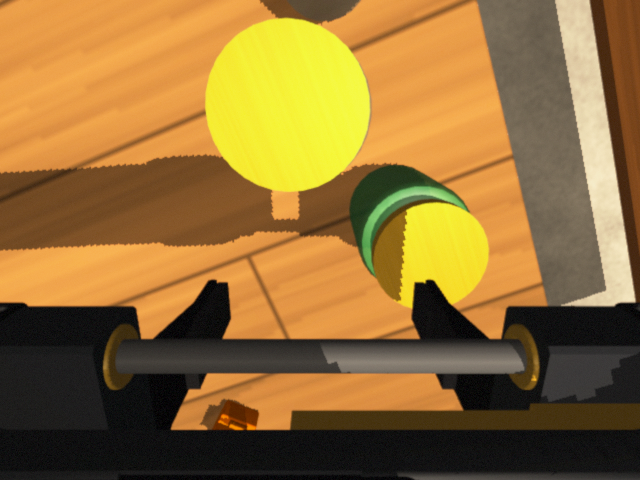

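The scene camera shows the white absorber at about (392,238) with a white cartridge in its well at (396,226), and the black recharge base at (227,230). The open jar is at (285,240). The wrong-coloured look-alikes are orange at (327,215) and (467,243), and pink at (403,196). The white one in the box fits the description. The wrist view shows only lids at the right-hand side. I'll confirm in an enlarged crop.

```bash
python3 - <<'E'
from h import *
im=cv2.imread('pics/scene.png')
cv2.imwrite('pics/c1.png',np.vstack([cv2.resize(im[180:290,335:445],None,fx=5,fy=5,interpolation=cv2.INTER_CUBIC)]))
for n,u,v,z in (('abs top',396,226,.08),('cart top',396,219,.11),('charger',225,215,.07),('chg',228,225,.052),('openjar',286,257,0)): print(n,pt('scene',u,v,z))
E
```

```text
abs top [0.48201087 0.23544406]
cart top [0.49143778 0.23300244]
charger [ 0.52356611 -0.16588479]
chg [ 0.53725654 -0.15576549]
openjar [ 0.56099493 -0.00856343]
```

View pics/c1.png

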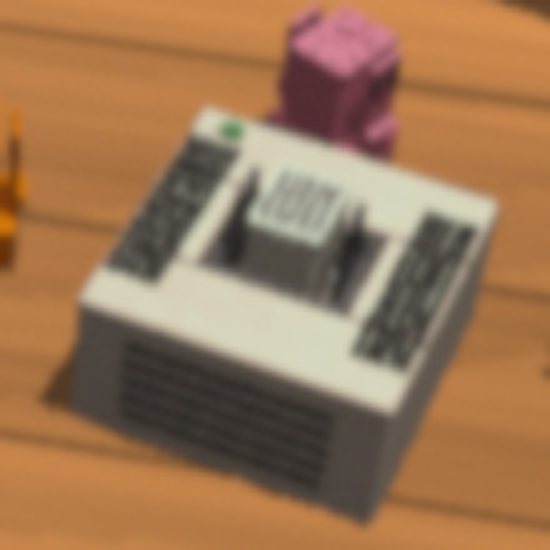

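The crop confirms it: a white cartridge with a dark grey tab on its left and right sits in the well, and the pink one stands behind the box. Next I'll get the box pose from its four top corners.

```bash
python3 - <<'E'
from h import *
P=np.array([pt('scene',335+u/5,180+v/5,.08) for u,v in((205,105),(498,205),(393,413),(80,300))])
print(P,P.mean(0),np.linalg.norm(P-np.roll(P,1,0),axis=1))
d=P[0]-P[1]+P[3]-P[2]; print('y-axis line ang',np.degrees(np.arctan2(d[1],d[0])))
T=R.from_rotvec(ctrl.get_state()['tool_rot']).as_matrix();print(T, np.degrees(np.arctan2(T[1,1],T[0,1])))
w=P.mean(0)-ctrl.get_state()['position'][:2]; print('tool shift',T.T@np.r_[w,0]*1000)
print(get_image('wrist')['T_tool_cam'])
E
```

```text
[[0.40482948 0.17856629]
 [0.44525015 0.32133052]
 [0.58686206 0.2842902 ]
 [0.54954804 0.1422177 ]] [0.49662243 0.23160118] [0.14921354 0.14837606 0.14637595 0.14689088]
y-axis line ang -105.26484616699841
[[-9.31337391e-01  3.64157172e-01 -4.67657622e-04]
 [ 3.64157467e-01  9.31336390e-01 -1.36694574e-03]
 [-6.22365322e-05 -1.44338869e-03 -9.99998956e-01]] 68.6442538102328
tool shift [-378.12263526 -253.06270249    0.38880129]
[[ 2.94864980e-04 -9.51688862e-01 -3.07063874e-01  8.57348023e-02]
 [ 9.99999759e-01  4.73786074e-04 -5.08141902e-04  1.08364540e-03]
 [ 6.29075576e-04 -3.07063650e-01  9.51688772e-01 -1.43628932e-01]
 [ 0.00000000e+00  0.00000000e+00  0.00000000e+00  1.00000000e+00]]
```

```bash
python3 -m crank '[[[-15,-10,0,0,-1],[-28,-19,0,0,-1],[-28,-19,0,0,-1],[-28,-19,0,0,-1],[-28,-19,0,0,-1],[-28,-19,0,0,-1],[-28,-19,0,0,-1],[-28,-19,0,0,-1],[-28,-19,0,0,-1],[-28,-19,0,0,-1]]]' 12; python3 -m crank '[[[-28,-19,0,0,-1],[-28,-19,0,0,-1],[-28,-19,0,0,-1],[-15,-10,0,0,-1],[-10,-5,0,-0.027,-1],[0,0,0,-0.04,-1],[0,0,0,-0.04,-1],[0,0,0,0,-1]]]'; python3 - <<'E'
from h import *
snap('wrist','w1'); print(ctrl.get_state()['position'])
E
```

```text
time: 1.03
position: [0.4201, 0.338, 0.2413]
tool_rot: [0.582, 3.087, 0.0]
ft_force: [0.5, -0.1, 0.5]
grip_width: 1.002
grip_force: 0.0
time: 1.7
position: [0.4949, 0.2324, 0.2411]
tool_rot: [-0.416, -3.114, 0.0]
ft_force: [-0.6, 0.5, 0.5]
grip_width: 0.997
grip_force: 0.0
[0.49473922 0.23267256 0.24110929]
```

View pics/w1.png

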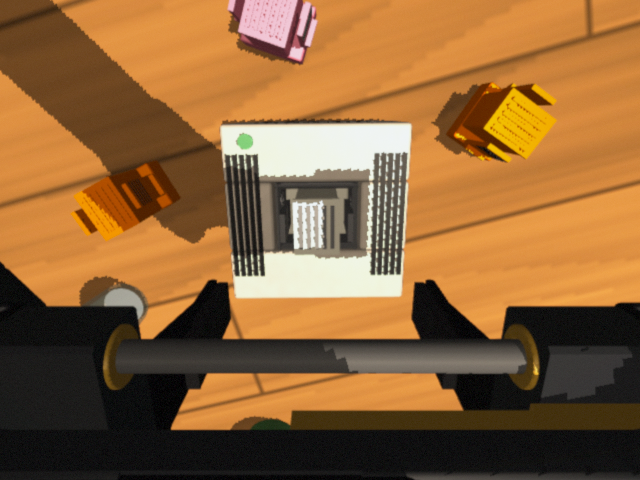

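The wrist view shows the absorber's top with corners near (221,124), (411,124), (401,297) and (236,297). The cartridge is in the well at about (318,220), with its tabs at left and right. I'll compute the centre and heading.

```bash
python3 - <<'E'
from h import *
P=np.array([pt('w1',*c,.08) for c in((221,124),(411,124),(401,297),(236,297))])
print(P.mean(0),np.linalg.norm(P-np.roll(P,1,0),axis=1))
d=P[1]-P[0]+P[2]-P[3]; e=P[0]-P[3]+P[1]-P[2];print(np.degrees(np.arctan2(d[1],d[0])),np.degrees(np.arctan2(e[1],e[0]))+90)
T=R.from_rotvec(ctrl.get_state()['tool_rot']).as_matrix();print(np.degrees(np.arctan2(T[1,1],T[0,1])))
print('shift',T.T@np.r_[P.mean(0)-ctrl.get_state()['position'][:2],0]*1000)
im=cv2.imread('pics/w1.png');cv2.imwrite('pics/c2.png',cv2.resize(im[160:270,245:390],None,fx=5,fy=5,interpolation=cv2.INTER_CUBIC))
E
```

```text
[0.49107793 0.2314639 ] [0.14783665 0.14638795 0.14778553 0.14682379]
74.81040788165618 255.43974081343248
74.71636449434656
shift [ 3.21319799e+00 -2.13101794e+00  8.85858990e-04]
```

View pics/c2.png

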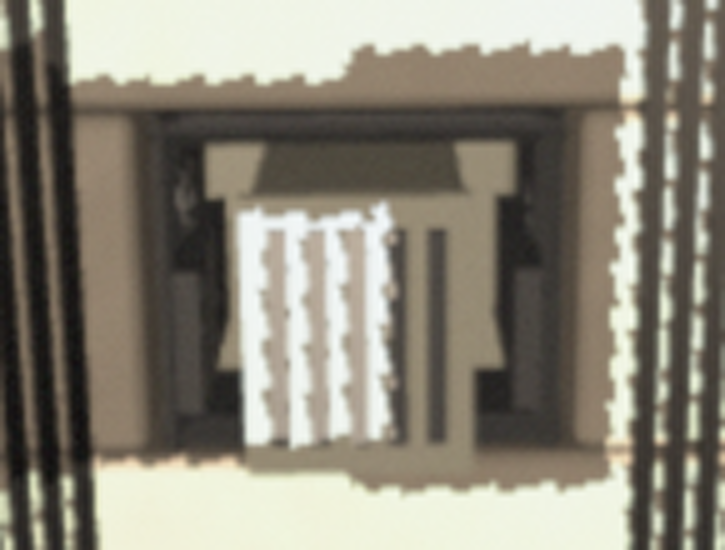

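The crop shows the tab tops at crop x 175–205 and 515–545, y 270–415. Their midpoint in the image is about (317,228.5), at a height of 0.111 m.

```bash
python3 - <<'E'
from h import *
f=lambda u,v,z:pt('w1',245+u/5,160+v/5,z)
s=ctrl.get_state();T=R.from_rotvec(s['tool_rot']).as_matrix()
rel=lambda p:(T.T@np.r_[p-s['position'][:2],0]*1000)[:2].round(1)
for u,v,z in((175,270,.111),(175,415,.111),(545,270,.111),(545,415,.111),(360,342,.111),(230,195,.109),(497,195,.109),(245,470,.109),(475,470,.109),(155,112,.08),(563,112,.08),(155,450,.08),(563,450,.08)):print(u,v,f(u,v,z).round(4),rel(f(u,v,z)))
d=np.load('pics/w1.npz');print(d['k'])
E
```

```text
175 270 [0.4738 0.2077] [ 13.6 -29.6]
175 415 [0.4956 0.201 ] [ -9.2 -30.3]
545 270 [0.4882 0.2608] [13.7 25.5]
545 415 [0.5104 0.2555] [-9.1 26.1]
360 342 [0.4918 0.2313] [ 2.5 -2.1]
230 195 [0.4654 0.2186] [ 24.6 -21.3]
497 195 [0.4758 0.2567] [24.6 18.2]
245 470 [0.5077 0.2084] [-18.9 -20. ]
475 470 [0.517  0.2428] [-18.8  15.7]
155 112 [0.4547 0.2069] [ 31.8 -35.4]
563 112 [0.472  0.2704] [31.9 30.4]
155 450 [0.5102 0.1896] [-26.2 -37.5]
563 450 [0.5284 0.2569] [-26.1  32.2]
[379.76470556 379.76470556 320.77143301 235.11493732]
```

```bash
python3 -m crank '[[[2.7,-2.1,0,0,-1],[0,0,15,0,-1],[0,0,25,0,-1],[0,0,25,0,-1],[0,0,25,0,-1],[0,0,20,0,-1],[0,0,10,0,-1],[0,0,0,0,-1]]]' 20;  python3 -m crank '[[[0,0,6,0,-1],[0,0,6,0,-1],[0,0,6,0,-1],[0,0,0,0,-1]]]'; python3 - <<'E'
from h import *
snap('wrist','w2')
E
```

```text
time: 2.42
position: [0.4898, 0.2308, 0.1189]
tool_rot: [-0.416, -3.11, 0.005]
ft_force: [-0.6, -1.2, -0.2]
grip_width: 1.001
grip_force: 0.0
time: 2.75
position: [0.4914, 0.2314, 0.1027]
tool_rot: [-0.416, -3.113, 0.0]
ft_force: [-0.6, 0.9, -0.5]
grip_width: 1.004
grip_force: 0.0
```

View pics/w2.png

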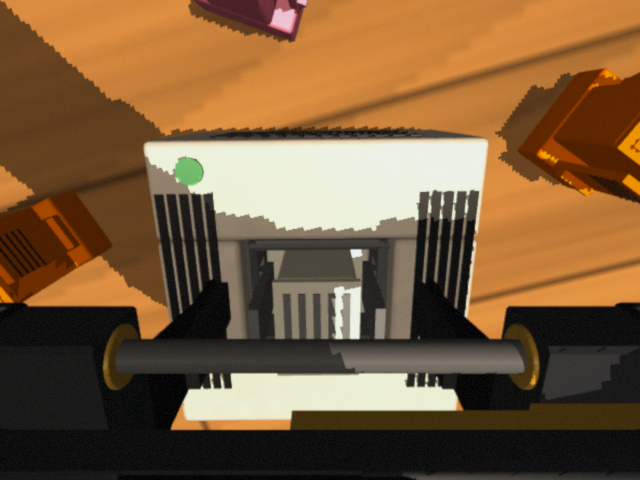

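The fingers, with inner edges near x=230 and x=413, straddle the cartridge, whose core spans x 275–362. It is well centred, so I'll pinch gradually.

```bash
python3 -m crank '[[[0,0,0,0,-0.6],[0,0,0,0,-0.4],[0,0,0,0,-0.25],[0,0,0,0,-0.15],[0,0,0,0,-0.08],[0,0,0,0,0],[0,0,0,0,0.05],[0,0,0,0,0.1],[0,0,0,0,0.1],[0,0,0,0,0.1]]]' 20;  python3 -m crank '[[[0,0,0,0,0.1],[0,0,0,0,0.1],[0,0,0,0,0.1],[0,0,0,0,0.1],[0,0,0,0,0.1],[0,0,0,0,0.1]]]'
```

```text
time: 3.63
position: [0.4916, 0.231, 0.1034]
tool_rot: [-0.416, -3.114, 0.001]
ft_force: [-1.1, -2.3, 3.1]
grip_width: 0.461
grip_force: 19.9
time: 4.13
position: [0.4917, 0.2311, 0.1034]
tool_rot: [-0.417, -3.114, 0.001]
ft_force: [-2.9, -4.1, 5.3]
grip_width: 0.466
grip_force: 20.0
```

```bash
python3 -m crank '[[[0,-0.7,0,0,0.1],[0,0,0,0,0.1],[0,0,-1,0,0.1],[0,0,-2,0,0.1],[0,0,-2,0,0.1],[0,0,0,0,0.1]]]'
```

```text
time: 4.63
position: [0.4915, 0.2314, 0.1083]
tool_rot: [0.416, 3.114, 0.001]
ft_force: [0.6, 0.1, -1.3]
grip_width: 0.463
grip_force: 19.9
```

```bash
python3 -m crank '[[[0,0,-4,0,0.1],[0,0,-6,0,0.1],[0,0,-8,0,0.1],[0,0,-10,0,0.1],[0,0,-12,0,0.1],[0,0,-15,0,0.1],[0,0,-15,0,0.1],[0,0,-10,0,0.1],[0,0,-5,0,0.1],[0,0,0,0,0.1]]]';  python3 -m crank '[[[0,0,-15,0,0.1],[0,0,-20,0,0.1],[0,0,-15,0,0.1],[0,0,0,0,0.1]]]'; python3 - <<'E'
from h import *
im=cv2.imread('pics/scene.png')
cv2.imwrite('pics/c3.png',cv2.resize(im[190:270,180:310],None,fx=6,fy=6,interpolation=cv2.INTER_CUBIC))
E
```

```text
time: 5.47
position: [0.4923, 0.2312, 0.1951]
tool_rot: [0.416, 3.111, 0.003]
ft_force: [0.3, 0.2, -1.2]
grip_width: 0.467
grip_force: 20.0
time: 5.8
position: [0.4927, 0.2314, 0.2458]
tool_rot: [0.416, 3.11, 0.004]
ft_force: [-0.4, 0.9, -0.4]
grip_width: 0.466
grip_force: 20.0
```

View pics/c3.png

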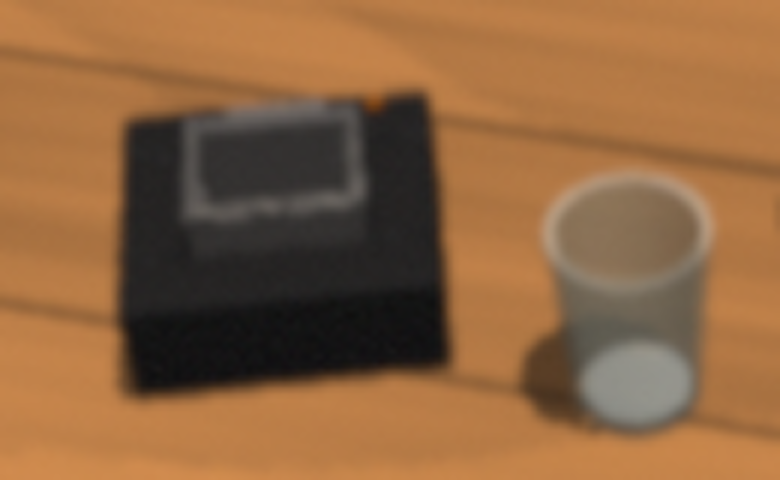

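The enlarged crop shows the base's top corners at crop (128,122), (428,95), (443,285) and (122,320). The sleeve rim is at (183,118), (355,103), (366,195) and (185,220).

```bash
python3 - <<'E'
from h import *
f=lambda c,z:pt('scene',180+c[0]/6,190+c[1]/6,z)
P=np.array([f(c,.052) for c in((128,122),(428,95),(443,285),(122,320))])
print(P,P.mean(0),np.linalg.norm(P-np.roll(P,1,0),axis=1))
d=P[1]-P[0]+P[2]-P[3];e=P[3]-P[0]+P[2]-P[1];print(np.degrees(np.arctan2(d[1],d[0])),np.degrees(np.arctan2(e[1],e[0])))
for z in(.061,.07,.079): 
  Q=np.array([f(c,z) for c in((183,118),(355,103),(366,195),(185,220))]);print(z,Q.mean(0),np.linalg.norm(Q-np.roll(Q,1,0),axis=1))
s=ctrl.get_state();T=R.from_rotvec(s['tool_rot']).as_matrix();print(T.T@np.r_[P.mean(0)-s['position'][:2],0]*1000,np.degrees(np.arctan2(T[1,1],T[0,1])),s['joint_positions'])
E
```

```text
[[ 0.50227147 -0.23777599]
 [ 0.45908074 -0.12334134]
 [ 0.56382711 -0.08272032]
 [ 0.60894863 -0.19631188]] [ 0.53353199 -0.16003738] [0.11445213 0.12231405 0.1123471  0.12222517]
111.17088598962154 21.21868752508203
0.061 [ 0.51883593 -0.16784131] [0.06063546 0.06925801 0.05574533 0.07057406]
0.07 [ 0.52783711 -0.16323626] [0.05994317 0.06846728 0.05510888 0.06976831]
0.079 [ 0.5368383  -0.15863122] [0.05925089 0.06767655 0.05447243 0.06896255]
[-142.18523722 -367.00430368   -0.76376764] 74.77078789650847 [-0.70315241  0.0879793   0.22981766  1.72100179 -0.02092539  1.33039146
  0.83568909]
```

```bash
python3 -m crank '[[[-6,-10,0,0,0.1],[-10,-17,0,0,0.1],[-15,-25,0,0,0.1],[-15,-25,0,0,0.1],[-15,-25,0,0,0.1],[-15,-25,0,0,0.1],[-15,-25,0,0,0.1],[-15,-25,0,0,0.1],[-15,-25,0,0,0.1],[-15,-25,0,0,0.1]]]';  python3 -m crank '[[[-15,-25,0,0,0.1],[-15,-25,0,0,0.1],[-12,-22,0,0,0.1],[-10,-17,0,-0.035,0.1],[-6,-10,0,-0.1,0.1],[0,0,0,-0.1,0.1],[0,0,0,-0.1,0.1],[0,0,0,-0.1,0.1],[0,0,0,-0.1,0.1],[0,0,0,-0.1,0.1]]]'; python3 -m crank '[[[0,0,0,0,0.1],[0,0,0,0,0.1]]]'; python3 - <<'E'
from h import *
print(ctrl.get_state()['joint_positions']);snap('wrist','w3')
E
```

```text
time: 6.63
position: [0.562, -0.0265, 0.2412]
tool_rot: [-0.417, -3.111, 0.002]
ft_force: [0.8, 0.1, -2.6]
grip_width: 0.464
grip_force: 20.0
time: 7.47
position: [0.5919, -0.1357, 0.2409]
tool_rot: [0.582, -3.083, -0.001]
ft_force: [-0.6, 0.6, -2.1]
grip_width: 0.465
grip_force: 20.0
time: 7.63
position: [0.5923, -0.1354, 0.2416]
tool_rot: [0.57, -3.087, -0.001]
ft_force: [-0.0, 0.1, -2.2]
grip_width: 0.467
grip_force: 19.9
[-0.20181567  0.24249984  0.45635473  1.57597342 -0.10798173  1.35100409
  2.20311651]
```

View pics/w3.png

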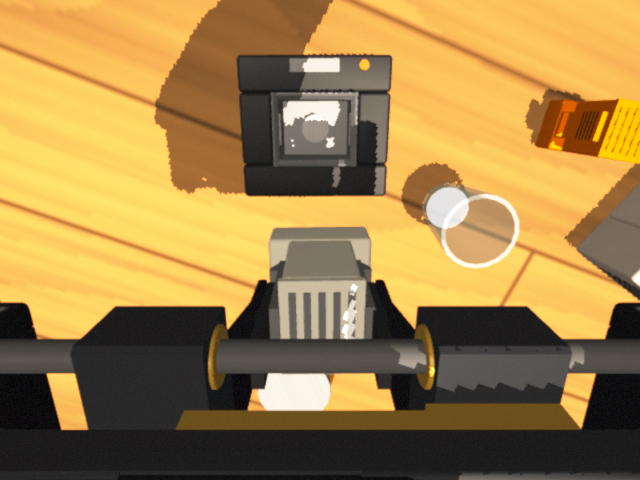

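The picture shows the base's top corners at about (237,57), (391,55), (386,195) and (246,195). The sleeve rim is at about (271,93)–(358,165). The held cartridge is at x 270–370, straight and centred. I'll take one enlarged crop for accuracy.

```bash
python3 - <<'E'
from h import *
im=cv2.imread('pics/w3.png');c=cv2.resize(im[45:265,225:400],None,fx=2.7,fy=2.7,interpolation=cv2.INTER_CUBIC)
c=cv2.resize(im[45:205,225:400],None,fx=3.7,fy=3.7,interpolation=cv2.INTER_CUBIC);c=(255*(c/255.)**.6).astype(np.uint8);print(c.shape)
cv2.imwrite('pics/c4.png',c)
E
```

```text
(592, 648, 3)
```

View pics/c4.png

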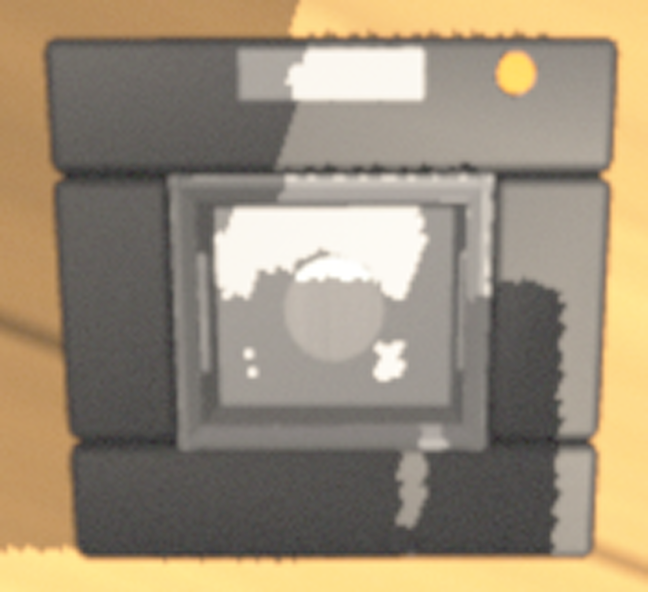

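The crop shows the base's top face as a clear quad, crop (47,42), (616,42), (594,555), (80,555). The rim corners are (168,175), (495,175), (488,450), (180,450), and the plunger is at (334,308).

```bash
python3 - <<'E'
from h import *
f=lambda c,z:pt('w3',225+c[0]/3.7,45+c[1]/3.7,z)
s=ctrl.get_state();T=R.from_rotvec(s['tool_rot']).as_matrix();rel=lambda p:(T.T@np.r_[p-s['position'][:2],0]*1000)[:2].round(1)
def show(cs,z):
  P=np.array([f(c,z) for c in cs]);d=P[1]-P[0]+P[2]-P[3];e=P[0]-P[3]+P[1]-P[2]
  print(z,P.mean(0).round(4),rel(P.mean(0)),np.linalg.norm(P-np.roll(P,1,0),axis=1).round(4),np.degrees(np.arctan2(d[1],d[0])),np.degrees(np.arctan2(e[1],e[0])))
show(((47,42),(616,42),(594,555),(80,555)),.052)
for z in(.061,.07,.079):show(((168,175),(495,175),(488,450),(180,450)),z)
for z in(.021,.039): print('pl',rel(f((334,308),z)))
print(np.degrees(np.arctan2(T[1,1],T[0,1])), np.degrees(np.arccos(-T[2,2])))
# held foot, top edge front corners at foot z27 -> tool z
for z in (.1686+.027,): print(rel(pt('w3',270,229,z)),rel(pt('w3',370,229,z)))
E
```

```text
0.052 [ 0.5263 -0.1641] [72.2 -3.3] [0.1128 0.1232 0.1128 0.1239] 110.95847577436929 -158.65121000409684
0.061 [ 0.5269 -0.1641] [71.6 -3.6] [0.0591 0.0708 0.0591 0.0706] 110.95843776405395 -158.7685851901434
0.07 [ 0.5266 -0.1641] [72.  -3.4] [0.0574 0.0688 0.0574 0.0686] 110.95843776405394 -158.7685851901434
0.079 [ 0.5262 -0.1641] [72.3 -3.3] [0.0558 0.0668 0.0558 0.0667] 110.95843776405398 -158.7685851901434
pl [72.  -3.8]
pl [72.7 -3.6]
110.95407261849617 0.1220583091536007
[ 27.4 -25.3] [27.4 26.9]
```

```bash
python3 -m crank '[[[10,-1,0,-0.003,0.1],[20,-1,0,0,0.1],[22.2,-1,0,0,0.1],[13,-1,0,0,0.1],[7,0,0,0,0.1],[0,0,20,0,0.1],[0,0,20,0,0.1],[0,0,15,0,0.1],[0,0,8,0,0.1],[0,0,0,0,0.1]]]'; python3 -m crank '[[[0,0,0,0,0.1],[0,0,0,0,0.1]]]'; python3 - <<'E'
from h import *
s=ctrl.get_state();print(s['position']);T=R.from_rotvec(s['tool_rot']).as_matrix();print('rel',T.T@np.r_[np.array([.5263,-.1641])-s['position'][:2],0]*1000,np.degrees(np.arctan2(T[1,1],T[0,1])))
snap('wrist','w4')
im=cv2.imread('pics/w4.png');c=cv2.resize(im[90:370,180:460],None,fx=2.1,fy=2.1,interpolation=cv2.INTER_CUBIC);c=(255*(c/255.)**.6).astype(np.uint8)
cv2.imwrite('pics/c5.png',c)
E
```

```text
time: 8.52
position: [0.5266, -0.1639, 0.1784]
tool_rot: [0.581, -3.084, -0.002]
ft_force: [-0.4, 0.5, -1.5]
grip_width: 0.465
grip_force: 19.9
time: 8.68
position: [0.5285, -0.1647, 0.1814]
tool_rot: [-0.581, 3.086, -0.001]
ft_force: [-0.7, -0.6, -1.7]
grip_width: 0.467
grip_force: 19.9
[ 0.52845375 -0.1646905   0.18137984]
rel [ 1.79150997  1.3333478  -0.00441002] 111.32650039239851
```

View pics/c5.png

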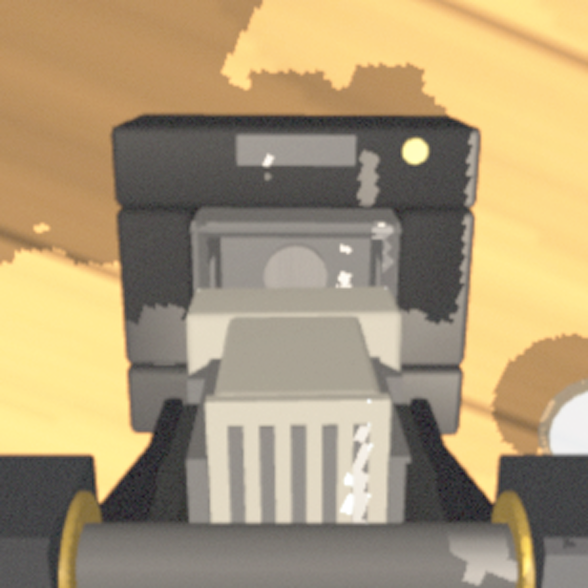

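The picture shows the rim at crop x 192–402 and the foot at 188–402, so y is aligned. The base's top face spans rows 127–432. Next I'll check tool x.

```bash
python3 - <<'E'
from h import *
d=np.load('pics/w4.npz');C=d['T'][:3,3]
s=ctrl.get_state();T=R.from_rotvec(s['tool_rot']).as_matrix();p=s['position'];print(p)
rel=lambda q:(T.T@np.r_[q-p[:2],0]*1000)[:2].round(1)
f=lambda c,z:pt('w4',180+c[0]/2.1,90+c[1]/2.1,z)
P=[f(c,.052) for c in((113,125),(479,125),(460,432),(135,432))];print([rel(q) for q in P],rel(np.mean(P,0)))
for z in(.061,.07,.079):print('rim far',rel(f((297,208),z)))
print('plunger',rel(f((295,273),.03)))
print('foot',rel(f((188,290),p[2]-.073)),rel(f((402,290),p[2]-.073)),rel(f((188,290),p[2]-.071)),rel(f((402,290),p[2]-.071)))
E
```

```text
[ 0.52852074 -0.16477368  0.18153738]
[array([ 60. , -60.1]), array([60. , 62.6]), array([-54. ,  63.5]), array([-54.1, -59.8])] [3.  1.6]
rim far [33.6  1.6]
rim far [35.4  1.6]
rim far [37.1  1.6]
plunger [2.3 0.9]
foot [ 19.3 -29.3] [19.4 31.4] [ 20. -29.] [20.  31.1]
```

```bash
python3 -m crank '[[[2.8,0.3,0,0,0.1],[0,0,5,0,0.1],[0,0,8,0,0.1],[0,0,8,0,0.1],[0,0,4,0,0.1],[0,0,0,0,0.1],[0,0,0,0,0.1]]]'; python3 -c "
from h import *
s=ctrl.get_state();T=R.from_rotvec(s['tool_rot']).as_matrix();print(T.T@np.r_[np.array([.52852,-.16477])-s['position'][:2],0]*1000)"
```

```text
time: 9.32
position: [0.5246, -0.1652, 0.1546]
tool_rot: [0.581, -3.086, -0.0]
ft_force: [-0.9, -0.7, -1.1]
grip_width: 0.465
grip_force: 19.9
[-3.8227865  -1.05559214 -0.00426198]
```

```bash
python3 -m crank '[[[-0.8,-0.5,0,0,0.1],[0,0,2,0,0.1],[0,0,2,0,0.1],[0,0,2,0,0.1],[0,0,2,0,0.1],[0,0,0,0,0.1]]]'; python3 -c "
from h import *
s=ctrl.get_state();T=R.from_rotvec(s['tool_rot']).as_matrix();print(T.T@np.r_[np.array([.52852,-.16477])-s['position'][:2],0]*1000)"
```

```text
time: 9.82
position: [0.5255, -0.1654, 0.1467]
tool_rot: [0.581, -3.087, -0.001]
ft_force: [-0.6, 0.4, -2.3]
grip_width: 0.465
grip_force: 19.9
[-3.04691218e+00 -5.48858069e-01 -2.20611606e-03]
```

```bash
python3 -m crank '[[[0,0,2,0,0.1],[0,0,2,0,0.1],[0,0,2,0,0.1],[0,0,0,0,0.1]]]'; python3 -m crank '[[[0,0,2,0,0.1],[0,0,2,0,0.1],[0,0,2,0,0.1],[0,0,0,0,0.1]]]'
```

```text
time: 10.15
position: [0.5255, -0.1654, 0.1408]
tool_rot: [0.581, -3.087, -0.001]
ft_force: [0.5, -0.5, -1.8]
grip_width: 0.465
grip_force: 19.9
time: 10.48
position: [0.5255, -0.1653, 0.1347]
tool_rot: [0.581, -3.087, -0.001]
ft_force: [0.1, 0.3, -2.7]
grip_width: 0.466
grip_force: 19.9
```

```bash
python3 -m crank '[[[0,0,2,0,0.1],[0,0,2,0,0.1],[0,0,1,0,0.1],[0,0,0,0,0.1]]]'
```

```text
time: 10.82
position: [0.5256, -0.1654, 0.1299]
tool_rot: [0.581, -3.087, -0.0]
ft_force: [0.9, 0.1, -2.7]
grip_width: 0.464
grip_force: 19.9
```

```bash
python3 -m crank '[[[0,0,2.5,0,0.1],[0,0,2.5,0,0.1],[0,0,2,0,0.1],[0,0,0,0,0.1]]]'; python3 -m crank '[[[0,0,2.5,0,0.1],[0,0,2.5,0,0.1],[0,0,2,0,0.1],[0,0,0,0,0.1]]]'; python3 -m crank '[[[0,0,2,0,0.1],[0,0,0,0,0.1]]]'
```

```text
time: 11.15
position: [0.5254, -0.1653, 0.1226]
tool_rot: [0.581, -3.087, -0.001]
ft_force: [0.5, 0.4, -2.6]
grip_width: 0.466
grip_force: 19.9
time: 11.48
position: [0.5255, -0.1653, 0.1157]
tool_rot: [0.581, -3.087, -0.001]
ft_force: [-0.2, 0.5, -2.1]
grip_width: 0.468
grip_force: 19.9
time: 11.65
position: [0.5256, -0.1654, 0.1139]
tool_rot: [0.581, -3.087, -0.0]
ft_force: [0.2, 0.3, -2.1]
grip_width: 0.469
grip_force: 19.9
```

```bash
for i in 1; do python3 -m crank '[[[0,0,1.5,0,0.1],[0,0,1.5,0,0.1],[0,0,0,0,0.1]]]' 30; python3 -m crank '[[[0,0,1.5,0,0.1],[0,0,1.5,0,0.1],[0,0,0,0,0.1]]]'; done
```

```text
time: 11.9
position: [0.5256, -0.1654, 0.1109]
tool_rot: [0.581, -3.087, -0.0]
ft_force: [-0.4, -0.4, -2.2]
grip_width: 0.459
grip_force: 25.7
time: 12.15
position: [0.5256, -0.1654, 0.1079]
tool_rot: [0.581, -3.087, -0.0]
ft_force: [0.0, -0.3, -1.3]
grip_width: 0.457
grip_force: 26.0
```

```bash
python3 -m crank '[[[0,0,1.5,0,0.1],[0,0,1,0,0.1],[0,0,0,0,0.1]]]' 30
```

```text
time: 12.4
position: [0.526, -0.1655, 0.106]
tool_rot: [-0.581, 3.087, 0.0]
ft_force: [-0.3, 0.4, -0.8]
grip_width: 0.456
grip_force: 26.0
```

```bash
python3 -m crank '[[[0,0,1,0,0.2],[0,0,1,0,0.2],[0,0,0,0,0.2]]]' 30;  python3 -m crank '[[[0,0,1,0,0.2],[0,0,1,0,0.2],[0,0,0,0,0.2]]]'
```

```text
time: 12.65
position: [0.526, -0.1655, 0.104]
tool_rot: [-0.581, 3.087, 0.0]
ft_force: [-0.4, 0.9, 3.2]
grip_width: 0.454
grip_force: 29.9
time: 12.9
position: [0.526, -0.1655, 0.1019]
tool_rot: [-0.581, 3.087, -0.0]
ft_force: [-1.1, 0.3, 3.2]
grip_width: 0.45
grip_force: 29.9
```

```bash
python3 -m crank '[[[0,0,1,0,0.2],[0,0,1,0,0.2],[0,0,0,0,0.2]]]' 30;  python3 -m crank '[[[0,0,1,0,0.2],[0,0,1,0,0.2],[0,0,0,0,0.2]]]'
```

```text
time: 13.15
position: [0.526, -0.1655, 0.0998]
tool_rot: [-0.581, 3.087, -0.0]
ft_force: [-1.6, 0.5, 5.2]
grip_width: 0.451
grip_force: 29.9
time: 13.4
position: [0.5261, -0.1655, 0.098]
tool_rot: [-0.581, 3.087, -0.0]
ft_force: [-1.3, 0.3, 6.9]
grip_width: 0.451
grip_force: 29.9
```

```bash
python3 -m crank '[[[0,0,1,0,0.2],[0,0,0,0,0.2]]]' 30;  python3 -m crank '[[[0,0,0.8,0,0.2],[0,0,0,0,0.2]]]'
```

```text
time: 13.57
position: [0.526, -0.1655, 0.097]
tool_rot: [-0.581, 3.087, -0.0]
ft_force: [-1.0, -0.3, 5.7]
grip_width: 0.449
grip_force: 29.9
time: 13.73
position: [0.5261, -0.1655, 0.0963]
tool_rot: [-0.581, 3.087, -0.0]
ft_force: [-1.0, 0.1, 7.2]
grip_width: 0.453
grip_force: 29.9
```

```bash
python3 -m crank '[[[0,0,0.7,0,0.2],[0,0,0,0,0.2]]]' 30;  python3 -m crank '[[[0,0,0.5,0,0.2],[0,0,0,0,0.2]]]'
```

```text
time: 13.9
position: [0.5261, -0.1655, 0.0961]
tool_rot: [-0.581, 3.087, 0.0]
ft_force: [-1.8, 1.1, 8.3]
grip_width: 0.454
grip_force: 29.9
time: 14.07
position: [0.5262, -0.1656, 0.096]
tool_rot: [-0.581, 3.086, 0.0]
ft_force: [-2.8, 0.3, 10.7]
grip_width: 0.45
grip_force: 29.9
```

```bash
python3 -m crank '[[[0,0,0.5,0,0.2],[0,0,0,0,0.05],[0,0,0,0,-0.05],[0,0,0,0,-0.1],[0,0,0,0,-0.15],[0,0,0,0,-0.15]]]' 30
```

```text
time: 14.57
position: [0.5266, -0.1661, 0.0951]
tool_rot: [-0.581, 3.085, -0.002]
ft_force: [-0.4, -0.3, 5.8]
grip_width: 0.566
grip_force: 4.1
```

```bash
python3 -m crank '[[[0,0,0,0,-0.3],[0,0,0,0,-0.5],[0,0,0,0,-1],[0,0,0,0,-1],[0,0,0,0,-1],[0,0,0,0,-1]]]' 10; python3 -m crank '[[[0,0,-5,0,-1],[0,0,-10,0,-1],[0,0,-15,0,-1],[0,0,-15,0,-1],[0,0,-10,0,-1],[0,0,0,0,0],[0,0,0,0,1],[0,0,0,0,1],[0,0,0,0,1],[0,0,0,0,1]]]'; python3 -m crank '[[[0,0,0,0,1],[0,0,0,0,1],[0,0,0,0,1],[0,0,0,0,1],[0,0,6,0,1],[0,0,6,0,1],[0,0,0,0,1]]]'
```

```text
time: 15.07
position: [0.5255, -0.1654, 0.0939]
tool_rot: [0.581, -3.087, -0.0]
ft_force: [0.7, -0.7, -0.3]
grip_width: 0.937
grip_force: 0.0
time: 15.9
position: [0.5252, -0.1653, 0.1484]
tool_rot: [0.581, -3.086, -0.001]
ft_force: [0.1, 0.0, 0.3]
grip_width: 0.706
grip_force: 0.0
time: 16.48
position: [0.5248, -0.1651, 0.1356]
tool_rot: [0.581, -3.085, -0.001]
ft_force: [-0.3, -0.3, 0.2]
grip_width: 0.169
grip_force: 0.0
```

```bash
python3 -m crank '[[[0,0,0,0,1],[0,0,0,0,1],[0,0,0,0,1],[0,0,0,0,1]]]'; python3 -m crank '[[[0,0,2,0,1],[0,0,1,0,1],[0,0,0,0,1]]]';python3 -m crank '[[[0,0,1.5,0,1],[0,0,1.5,0,1],[0,0,0,0,1]]]'
```

```text
time: 16.82
position: [0.526, -0.1655, 0.1375]
tool_rot: [-0.581, 3.087, -0.0]
ft_force: [-0.0, -0.6, 0.3]
grip_width: 0.007
grip_force: 0.0
time: 17.07
position: [0.5256, -0.1654, 0.134]
tool_rot: [0.581, -3.087, -0.0]
ft_force: [-0.0, 0.5, -0.6]
grip_width: 0.004
grip_force: 0.0
time: 17.32
position: [0.5256, -0.1654, 0.1309]
tool_rot: [0.581, -3.087, -0.0]
ft_force: [0.4, 0.3, 0.2]
grip_width: 0.005
grip_force: 0.0
```

```bash
python3 -m crank '[[[0,0,1.5,0,1],[0,0,1.5,0,1],[0,0,0,0,1]]]';python3 -m crank '[[[0,0,1,0,1],[0,0,1,0,1],[0,0,0,0,1]]]'
```

```text
time: 17.57
position: [0.5256, -0.1654, 0.1279]
tool_rot: [0.581, -3.087, -0.0]
ft_force: [-0.4, 0.9, -0.3]
grip_width: 0.007
grip_force: 0.0
time: 17.82
position: [0.5257, -0.1654, 0.126]
tool_rot: [0.581, -3.087, -0.0]
ft_force: [0.9, 0.6, -0.2]
grip_width: 0.006
grip_force: 0.0
```

```bash
python3 -m crank '[[[0,0,1,0,1],[0,0,0,0,1]]]';python3 -m crank '[[[0,0,1,0,1],[0,0,0,0,1]]]'
```

```text
time: 17.98
position: [0.5257, -0.1654, 0.1251]
tool_rot: [0.581, -3.087, -0.0]
ft_force: [0.2, 0.2, 0.4]
grip_width: 0.004
grip_force: 0.0
time: 18.15
position: [0.5258, -0.1654, 0.1241]
tool_rot: [0.581, -3.087, -0.0]
ft_force: [-0.1, -0.0, -0.1]
grip_width: 0.006
grip_force: 0.0
```

The cartridge has stayed down, since unlatched it would have touched at about 0.131. I'll feel further and press it to the floor once, so both barbs are sure to catch.

```bash
python3 -m crank '[[[0,0,1,0,1],[0,0,0,0,1]]]';python3 -m crank '[[[0,0,0.8,0,1],[0,0,0,0,1]]]';python3 -m crank '[[[0,0,0.7,0,1],[0,0,0,0,1]]]'
```

```text
time: 18.32
position: [0.5261, -0.1655, 0.1235]
tool_rot: [-0.581, 3.087, -0.0]
ft_force: [1.0, -0.2, -0.4]
grip_width: 0.004
grip_force: 0.0
time: 18.48
position: [0.5263, -0.1657, 0.1232]
tool_rot: [-0.581, 3.086, -0.001]
ft_force: [-1.2, 0.5, 5.8]
grip_width: 0.003
grip_force: 2.8
time: 18.65
position: [0.5264, -0.1657, 0.1227]
tool_rot: [-0.581, 3.086, -0.0]
ft_force: [-2.2, 1.0, 5.7]
grip_width: 0.003
grip_force: 3.0
```

```bash
python3 -m crank '[[[0,0,0.8,0,1],[0,0,0,0,1]]]';python3 -m crank '[[[0,0,0.8,0,1],[0,0,0,0,1]]]';python3 -m crank '[[[0,0,0.5,0,1],[0,0,0,0,1]]]'
```

```text
time: 18.82
position: [0.5264, -0.1656, 0.122]
tool_rot: [-0.581, 3.086, -0.0]
ft_force: [-0.7, -0.3, 6.0]
grip_width: 0.006
grip_force: 3.2
time: 18.98
position: [0.5264, -0.1657, 0.1212]
tool_rot: [-0.581, 3.086, -0.001]
ft_force: [-0.8, 0.1, 7.3]
grip_width: 0.006
grip_force: 3.3
time: 19.15
position: [0.5265, -0.1657, 0.121]
tool_rot: [-0.581, 3.086, -0.001]
ft_force: [-1.7, 0.5, 7.5]
grip_width: 0.008
grip_force: 3.8
```

Contact came at the latched height of 0.1235, and the plunger then gave about 2.5 mm further. It is latched, so I'll retract and hand in.

```bash
python3 -m crank '[[[0,0,-1,0,1],[0,0,-2,0,1],[0,0,-6,0,1],[0,0,-15,0,1],[0,0,-20,0,1],[0,0,-20,0,1],[0,0,-10,0,1],[0,0,0,0,1],[0,0,0,0,1]]]'; python3 - <<'E'
from h import *
print(ctrl.get_state()['ft_force'],job.close_job())
E
```

```text
time: 19.9
position: [0.5258, -0.1654, 0.1935]
tool_rot: [-0.581, 3.087, 0.0]
ft_force: [1.2, -0.2, 0.0]
grip_width: 0.008
grip_force: 0.0
the job is handed in; nothing more can be done
[ 1.17550515 -0.20837833  0.03957893] None
```

The cartridge is out of the absorber and latched in the recharge base, checked by touch before I backed off rather than by a final picture; the jars were not touched, and the job was handed in at about 20 s with no verdict returned.

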